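# Seat the bud vase on the three-point kiln stilt

### The arm

A 6-joint arm with a two-finger parallel gripper is mounted at the origin on the work surface. World frame = base frame: x ahead of the robot, y to its left, z up, the work surface at z = 0. Lengths are in m, angles in rad, forces in N, time in s.
With the tool pointing down it reaches from about 0.35 to 0.975 m from the base axis. Payload 4.9 kg.
Tool frame: the origin (TCP) lies midway between the tips of the shut fingers; the grasp point (between the pads) lies 19 mm behind it (manip.hold_point_z is the distance from the TCP to the grasp point, in m); z points along the fingers, y is the line along which they close (so a half turn about z gives the same grasp; the last joint's range is limited). The gripper opens to 85 mm and grips with 20 to 120 N. Pads are 22 mm wide; open, the fingers measure 114 mm over their backs; the gripper's body (76 mm by 85 mm) begins 54 mm behind the grasp point. The pads swing forward as they close: fully open they stand 13 mm farther back than shut.
Start: joints at [1.199, 0.053, 1.613, -0, 1.476, -0.119], TCP at [0.156, 0.605, 0.231] pointing down, gripper open.
Joint ranges: [-3.01, 3.01], [-1.01, 2.22], [0.06, 2.58], [-1.02, 4.17], [0.09, 2.62], [-3.14, 3.14]. Speed limits (rad/s): [2.57, 2.57, 3.14, 3.14, 3.14, 3.14].

### API

Orientations are given as a unit quaternion [w, x, y, z].
In Python, from plant import manip gives the robot as it stands. The module is installed in compiled form; this text tells all that it offers.
- The arm moves only by the shell command python3 -m jog 'ROWS' [OPENING]. ROWS is JSON, one flat list of numbers, 6 for each row, row after row: the shift along the tool's x, y, z in units of 0.1 m (1.0 is 0.1 m), then the turn, a rotation vector about the tool's x, y, z in units of 180 degrees (1.0 is 180 degrees). A call has 1 to 8 rows; each row is the pose to reach, as a shift and turn from the pose commanded when the call began, along the tool's axes at that moment, turning the shorter way round; what a row does not reach only later rows make up. A row lasts 1/8 s, in which the tool goes at most 62.5 mm and 10.7 degrees, less where a joint would pass 70% of its speed; a pose out of reach is approached as far as the arm can. A call with a number of a shift or a turn outside -1 to 1 is refused whole. A call with a gripper value outside its range is refused whole. OPENING is the finger opening in mm, from 0 to 85.4, set as the call begins (- or left out, the last holds). The fingers move at their own pace and stop on an object; the grip force is fixed at half the most. Time passes only in rows, so rows that repeat a pose let the fingers close. It gives the time, the measured TCP pose, the force, the opening and the grip force at its end, in the units of the state.
- manip.state(): the state, without advancing time (a new reading comes with each control period).
- manip.grab_frame(name): name is "side" or "top" or "wrist"; returns a dict with "img" (480x640x3 uint8, blue, green, red), "z_map" (480x640 float32, m along the optical axis (not along the pixel's ray), 0 where there is no reading), "fx", "fy", "cx", "cy" (pixels), "xyz" and "attitude" of the camera in the world; the wrist camera has in their place "T_tool_cam" (4x4, takes a point from camera to tool coordinates, whose origin is the TCP and whose axes are the flange's). Camera axes: x right, y up, looking along -z (the intrinsics and any distortion apply to the point x, -y, -z); pixel columns grow to the right and rows downward; lengths in m; the calibration is good to about 2 mm. The wrist camera is an equidistant fisheye: a pixel r from the principal point sees the ray r / f radians off the axis. A picture is of the moment at which its call begins: read the wrist's pose just before it.
- manip.job_done(): hands the job in; it is judged then, once.
The state is a dict: "time": time; "joint_pos": joint angles; "joint_vel": joint speeds; "joint_efforts": joint torques, N m; "tool_pos": TCP position; "tool_rot": TCP orientation; "contact_force": force on the tool from outside, world axes, zero at the start; "ft_torque": the same for the moment, N m; "gripper_width": opening from 0.0 (shut) to 1.0 (fully open); "grasp_force": force on a finger pad.
Only numpy, scipy, OpenCV 4.12 (cv2) and the standard library are available. Lean on these libraries where they do the work, as an engineer would, in place of code of your own. Each camera call takes 0.05 s, during which the arm holds its last target. There are 200 camera calls.

### The job

Pick up the bud vase, the short closed pot with the slender neck standing among the cups, and set it gently, upright and centred, on the three-pointed kiln stilt, so that its foot bears on all three points and it cannot rock. Let go of it there, and never tip it over on the way.

Things in the scene. Friction and masses are not known exactly. Their poses are not given: they have to be found in the camera images.
- vase: Bud vase, plain unglazed clay, loose, 130 mm tall, 0.2 to 0.42 kg, among cups under 90 mm tall, 115 mm or more away. Round about z: flat foot 76 mm across, belly 82 mm up to height 30 mm, then tapering to a straight neck (grip here) 34 mm across from height 72 to 130 mm. Not the 200 mm bottle at the far left corner. Origin: centre of the foot's underside; z up through the neck.
- stilt: Stilt: pale clay Y of three arms, 25 mm high, each ending in an upright 8 mm round-tipped pin; fixed on a round grey-brown bat 140 mm across, 15 mm thick, that does not move. Pin tips are 40 mm above the table, 22 mm from the centre at 0, 120, 240 degrees from x. Not the like bat with two parallel bars. Origin: centre of the bat's underside, on the table; z up; a seated pot's underside is at z = 40 mm.
There are look-alikes about, which are no part of the job. What is shaped like the vase but purple is not meant. Leave any green look-alike of the stilt alone.

How it is judged:
At the end, for the whole second after the job is handed in: The bud vase stands upright (within 10 degrees) and at rest, released, on the three points of the stilt: its axis within 15 mm of the stilt's centre, its underside at the height of the points (40 mm above the stilt's origin, within 4 mm), its weight borne by the stilt (horizontal distance between vase and stilt below 0.015 m and z of vase in the frame of stilt between 0.036 and 0.044 m and angle between vase's own z axis and vertical below 0.17 rad and contact force between vase and stilt above 1 N and linear speed of vase below 0.02 m/s and angular speed of vase below 0.1 rad/s); the robot touches nothing.
It fails at once if the vase is tipped over (more than 45 degrees) (angle between vase's own z axis and vertical above 0.785 rad).
It fails at once if the vase is dropped: let go more than about 18 mm above what it lands on (contact force between the fingers and vase below 0.05 N and linear speed of vase above 0.6 m/s and height (world z) of vase below 0.1 m).
It fails at once if the vase is pressed hard on the stilt (more than 40 N) (contact force between vase and stilt above 40 N).
It also fails if it takes over 38 s, if anything falls off the work surface, if the arm or the gripper's body presses on something with over 40 N, if the wrist force passes 120 N, or if a joint passes its speed limit or range.

## Working session

There is one attempt and no reset: what is moved stays moved. The work goes in short steps, Python scripts to look and compute and a shell command to move; the robot and the scene stay as the last step left them, time stands still between calls to the robot, and variables do not carry over. Pictures are saved under pics/ and viewed, at most 10 in all, crops included, and the job is handed in when it is done.

```bash
mkdir -p pics; python3 - <<'E'
from plant import manip
import cv2,pickle
s=manip.state();print(s['time'],s['tool_pos'],s['tool_rot'],manip.hold_point_z)
d={}
for n in("top","side"):
    f=manip.grab_frame(n);d[n]=f;cv2.imwrite(f"pics/{n}0.png",f["img"]);print(n,f["fx"],f["cx"],f["cy"],f["xyz"],f["attitude"],[k for k in f])
pickle.dump(d,open("d0.pkl","wb"))
E
```

```text
0.0 [0.15608012 0.60453936 0.23001616] [-2.48291258e-04  1.26041936e-01  9.92024350e-01 -1.02826936e-03] 0.0187
top 564.5248469179065 315.70629097433476 237.05788275074002 [0.28195401 0.07193694 1.41072152] [-0.69674569 -0.04848566  0.03631541  0.71475574] ['img', 'z_map', 'fx', 'fy', 'cx', 'cy', 'xyz', 'attitude']
side 537.081346910086 326.5797794782731 239.14363332878546 [ 0.29778332 -0.73791408  1.03476555] [ 0.93556982  0.33890222 -0.03358938 -0.09341388] ['img', 'z_map', 'fx', 'fy', 'cx', 'cy', 'xyz', 'attitude']
```

View pics/top0.png

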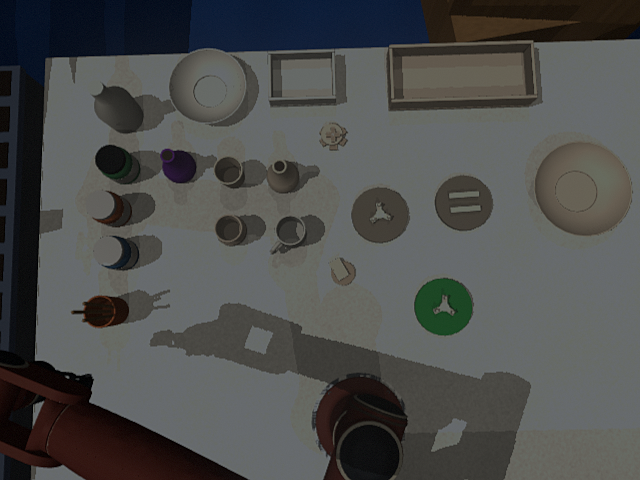

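View pics/side0.png

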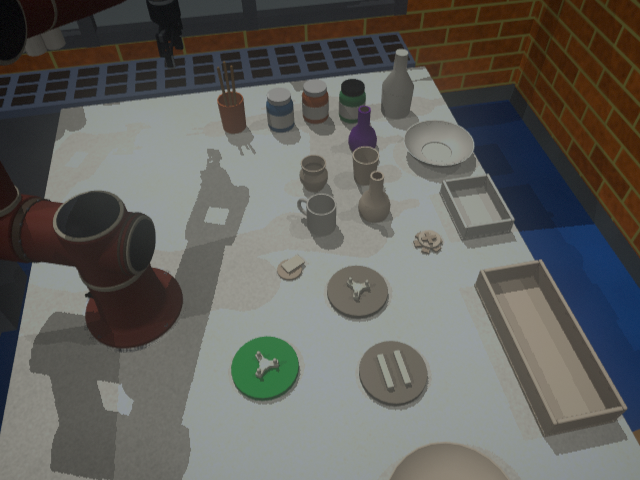

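The vase candidates are: clay pot with neck (top 283,175; side 375,198), purple pot (178,165) and tall bottle (118,108). The clay pot fits: it is short, plain and among the cups. The stilt candidates are: Y on grey-brown bat (380,213; side 358,290), green (444,305) and two bars (464,202). The first one fits.

```bash
cat > h.py <<'E'
import numpy as np,cv2
from scipy.spatial.transform import Rotation as R
def rot(q): return R.from_quat(np.r_[q[1:],q[0]]).as_matrix()
def ray(f,u,v):
    d=np.stack([(u-f["cx"])/f["fx"],-(v-f["cy"])/f["fy"],-np.ones_like(u)],-1)
    return d@rot(f["attitude"]).T
def cast(f,u,v,z):
    d=ray(f,np.asarray(u,float),np.asarray(v,float));return f["xyz"]+d*((z-f["xyz"][2])/d[...,2])[...,None]
def cloud(f):
    v,u=np.mgrid[:480,:640].astype(float);return f["xyz"]+ray(f,u,v)*f["z_map"][...,None]
E
python3 - <<'E'
from h import *
import pickle
d=pickle.load(open("d0.pkl","rb"))
box={"top":((255,150,310,205),(345,180,415,248)),"side":((350,165,400,228),(320,260,395,322))}
crops=[]
for n in("top","side"):
    f=d[n];P=cloud(f)
    (a,b,c,e),(a2,b2,c2,e2)=box[n]
    p=P[b:e,a:c].reshape(-1,3)
    for lo,hi in((.02,.07),(.08,.12),(.12,.14)):
        q=p[(p[:,2]>lo)&(p[:,2]<hi)];print(n,"vase",lo,len(q),q.min(0).round(3),q.max(0).round(3),((q.min(0)+q.max(0))/2).round(4))
    print("cast neck top",cast(f,*{"top":(280,165),"side":(376,176)}[n],.13))
    q=P[b2:e2,a2:c2].reshape(-1,3);
    m=(q[:,2]>.008)&(q[:,2]<.022);w=q[m];print("bat",len(w),w.min(0).round(3),w.max(0).round(3),((w.min(0)+w.max(0))/2).round(4))
    w=q[q[:,2]>.03];print("Y",len(w),w.mean(0).round(4),w[:,2].max())
    # bat contour in colour
    hsv=f["img"][b2:e2,a2:c2].max(2);t,mk=cv2.threshold(hsv,0,255,cv2.THRESH_BINARY_INV+cv2.THRESH_OTSU)
    cs,_=cv2.findContours(mk,cv2.RETR_EXTERNAL,cv2.CHAIN_APPROX_NONE);k=max(cs,key=cv2.contourArea);el=cv2.fitEllipse(cv2.convexHull(k));
    print("bat ellipse",np.add(el[0],(a2,b2)),el[1],cast(f,el[0][0]+a2,el[0][1]+b2,.015))
    I=f["img"];
    cr=I[140:260,200:430] if n=="top" else I[150:330,290:440]
    crops.append(cv2.resize(cr,(390,int(390*cr.shape[0]/cr.shape[1])),interpolation=3))
H=max(c.shape[0] for c in crops)
cv2.imwrite("pics/crop1.png",np.clip(1.6*np.hstack([cv2.copyMakeBorder(c,0,H-c.shape[0],0,0,0) for c in crops]),0,255).astype(np.uint8))
E
```

```text
top vase 0.02 583 [0.563 0.134 0.02 ] [0.641 0.214 0.07 ] [0.602  0.1739 0.045 ]
top vase 0.08 56 [0.587 0.157 0.081] [0.606 0.187 0.12 ] [0.5965 0.1722 0.1002]
top vase 0.12 178 [0.587 0.157 0.12 ] [0.62  0.19  0.138] [0.6035 0.1735 0.129 ]
cast neck top [0.60749484 0.17097922 0.13      ]
bat 2235 [ 0.421 -0.15   0.008] [0.588 0.018 0.022] [ 0.5044 -0.0659  0.015 ]
Y 61 [ 0.4123 -0.0089  0.5997] 1.4107215194666163
bat ellipse [380.01372147 214.8142662 ] (56.228004455566406, 58.236019134521484) [ 0.50221121 -0.06797823  0.015     ]
side vase 0.02 876 [0.564 0.13  0.02 ] [0.643 0.308 0.07 ] [0.6037 0.2192 0.045 ]
side vase 0.08 168 [0.588 0.154 0.08 ] [0.621 0.271 0.12 ] [0.6045 0.2123 0.1   ]
side vase 0.12 150 [0.589 0.155 0.12 ] [0.621 0.194 0.135] [0.6049 0.1742 0.1278]
cast neck top [0.60370007 0.17390889 0.13      ]
bat 2280 [ 0.434 -0.137  0.008] [0.574 0.005 0.022] [ 0.5042 -0.0659  0.015 ]
Y 67 [ 0.4427 -0.2681  0.3345] 1.0347655469277475
bat ellipse [357.52111053 293.11919785] (55.188201904296875, 62.8671875) [ 0.50281362 -0.07537946  0.015     ]
```

View pics/crop1.png

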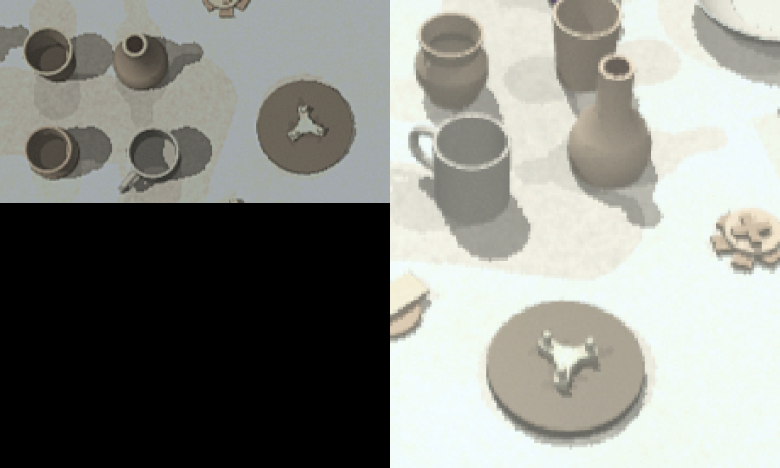

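The crop confirms both: the clay vase stands at (0.604, 0.174), 0.13 m high with its neck 33 mm wide. The Y stilt is on the grey-brown bat at (0.504, −0.066), about 140 mm across. I'll go above the vase, moving −y first to clear the brush pot.

```bash
J="python3 -m jog"
$J '[-0.25,-0.97,0,0,0,0,-0.25,-0.97,0,0,0,0]' 85
$J '[-0.25,-0.97,0,0,0,0,-0.25,-0.97,0,0,0,0]'
$J '[-1,-0.22,0,0,0,0,-1,-0.22,0,0,0,0]'
$J '[-1,-0.22,0,0,0,0,-1,-0.22,0,0,0,0]'
$J '[-1,-0.22,0,0,0,0,-1,-0.22,0,0,0,0]'
$J '[-1,-0.22,0,0,0,0,-1,-0.22,0,0,0,0]'
$J '[-0.91,-0.23,0,0,0,0,-0.91,-0.23,0,0,0,0,-0.91,-0.23,0,0,0,0]'
cat > w.py <<'E'
from h import *
from plant import manip
def look(name):
    s=manip.state();f=manip.grab_frame("wrist");T=np.asarray(f["T_tool_cam"]);I=f["img"];cv2.imwrite(f"pics/{name}.png",I)
    v,u=np.mgrid[:480,:640].astype(float);x=(u-f["cx"])/f["fx"];y=(v-f["cy"])/f["fy"];t=np.hypot(x,y)+1e-9
    c=np.stack([np.sin(t)*x/t,-np.sin(t)*y/t,-np.cos(t)],-1)
    Rw=rot(s["tool_rot"]);dirs=c@(Rw@T[:3,:3]).T;o=Rw@T[:3,3]+s["tool_pos"]
    P=o+dirs*(f["z_map"]/np.maximum(np.cos(t),1e-3))[...,None]
    P[f["z_map"]<=0]=np.nan
    print("time",s["time"],"tcp",np.round(s["tool_pos"],4),"q",np.round(s["tool_rot"],4),"cam",o.round(3))
    return s,f,dirs,o,P
def totool(s,dw): return np.round(rot(s["tool_rot"]).T@np.asarray(dw)*10,3)
E
python3 - <<'E'
from w import *
s,f,dirs,o,P=look("w1")
m=(np.hypot(P[...,0]-.604,P[...,1]-.174)<.04)&(P[...,2]>.08)&(P[...,2]<.145)
q=P[m];v,u=np.nonzero(m);print(len(q),q.min(0),q.max(0),(q.min(0)+q.max(0))/2,u.min(),u.max(),v.min(),v.max())
E
```

```text
time: 0.35
tool_pos: [0.1559, 0.5029, 0.2297]
tool_rot: [-0.0, 0.126, 0.992, -0.002]
contact_force: [1.1, 0.4, 1.3]
gripper_width: 0.995
grasp_force: 0.0
time: 0.6
tool_pos: [0.1558, 0.4026, 0.2304]
tool_rot: [-0.0, 0.126, 0.992, -0.001]
contact_force: [0.4, -0.3, 0.4]
gripper_width: 0.993
grasp_force: 0.0
time: 0.85
tool_pos: [0.2485, 0.3571, 0.2311]
tool_rot: [0.0, 0.126, 0.992, 0.0]
contact_force: [0.1, 0.7, -0.6]
gripper_width: 0.994
grasp_force: 0.0
time: 1.1
tool_pos: [0.3404, 0.3106, 0.231]
tool_rot: [-0.0, 0.127, 0.992, -0.0]
contact_force: [-0.5, 0.5, 0.3]
gripper_width: 0.999
grasp_force: 0.0
time: 1.35
tool_pos: [0.4318, 0.2643, 0.2308]
tool_rot: [-0.0, 0.127, 0.992, -0.0]
contact_force: [0.0, -0.2, 0.3]
gripper_width: 0.995
grasp_force: 0.0
time: 1.6
tool_pos: [0.5231, 0.218, 0.2306]
tool_rot: [-0.0, 0.127, 0.992, -0.0]
contact_force: [0.0, 0.6, 0.3]
gripper_width: 0.996
grasp_force: 0.0
time: 1.98
tool_pos: [0.6049, 0.173, 0.2301]
tool_rot: [-0.001, 0.127, 0.992, -0.0]
contact_force: [-0.2, -0.2, 1.0]
gripper_width: 0.998
grasp_force: 0.0
time 1.975 tcp [0.6049 0.173  0.2301] q [-8.000e-04  1.274e-01  9.919e-01 -3.000e-04] cam [0.536 0.192 0.373]
2389 [0.58764656 0.157686   0.08003442] [0.62186451 0.19168851 0.13332988] [0.60475554 0.17468725 0.10668215] 296 345 201 262
```

View pics/w1.png

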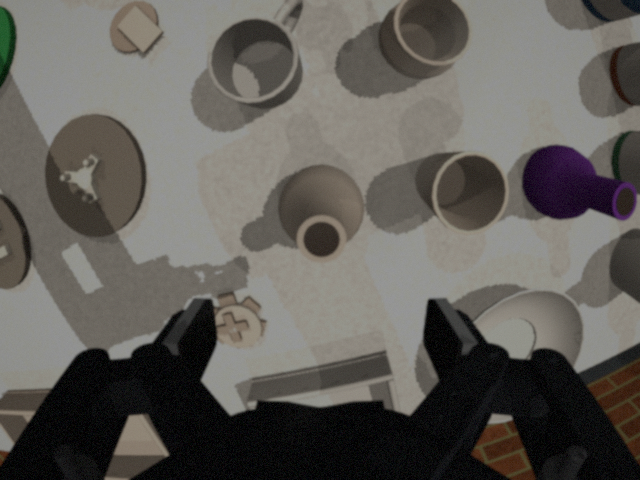

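The wrist view shows the vase mouth at (322,237), lined up between the fingers, with neighbours well clear. The measured axis is (0.605, 0.1745). I'll descend to TCP z ≈ 0.081, close, and lift a little.

```bash
J="python3 -m jog"
$J '[0,0.015,0.5,0,0,0,0,0.015,0.9,0,0,0,0,0.015,0.9,0,0,0]'
$J '[0,0,0.25,0,0,0,0,0,0.45,0,0,0,0,0,0.59,0,0,0,0,0,0.59,0,0,0]'
$J '[0,0,0,0,0,0,0,0,0,0,0,0,0,0,0,0,0,0,0,0,0,0,0,0,0,0,0,0,0,0,0,0,0,0,0,0,0,0,0,0,0,0,0,0,0,0,0,0]' 0
$J '[0,0,0,0,0,0,0,0,0,0,0,0]'
$J '[0,0,-0.1,0,0,0,0,0,-0.3,0,0,0,0,0,-0.3,0,0,0]'
```

```text
time: 2.4
tool_pos: [0.6001, 0.1763, 0.1368]
tool_rot: [-0.004, 0.125, 0.992, -0.001]
contact_force: [-0.0, -0.1, -0.5]
gripper_width: 0.993
grasp_force: 0.0
time: 2.9
tool_pos: [0.6034, 0.1759, 0.0813]
tool_rot: [-0.001, 0.126, 0.992, -0.0]
contact_force: [0.1, -0.6, 0.6]
gripper_width: 1.0
grasp_force: 0.0
time: 3.9
tool_pos: [0.6047, 0.1756, 0.0832]
tool_rot: [0.001, 0.126, 0.992, -0.0]
contact_force: [-0.8, -2.8, 5.8]
gripper_width: 0.385
grasp_force: 59.0
time: 4.15
tool_pos: [0.6047, 0.1756, 0.0832]
tool_rot: [0.001, 0.126, 0.992, -0.0]
contact_force: [-0.8, -3.9, 5.5]
gripper_width: 0.385
grasp_force: 59.0
time: 4.53
tool_pos: [0.6057, 0.1765, 0.1149]
tool_rot: [0.002, 0.126, 0.992, 0.001]
contact_force: [0.1, -0.2, -4.4]
gripper_width: 0.384
grasp_force: 59.9
```

Held, with the TCP 83 mm above the foot. I'll lift 0.1 m more and carry it over the stilt.

```bash
J="python3 -m jog"
$J '[0,0,-0.4,0,0,0,0,0,-0.8,0,0,0,0,0,-1,0,0,0]'
$J '[0.05,-0.3,0,0,0,0,0.1,-0.6,0,0,0,0,0.125,-0.865,0,0,0,0]'
$J '[0.05,-0.4,0,0,0,0,0.1,-0.7,0,0,0,0,0.125,-0.865,0,0,0,0]'
$J '[0.05,-0.4,0,0,0,0,0.1,-0.7,0,0,0,0,0.125,-0.865,0,0,0,0,0.125,-0.865,0,0,0,0,0.125,-0.865,0,0,0,0,0.125,-0.865,0,0,0,0]'
python3 - <<'E'
from w import *
import pickle
s,f,dirs,o,P=look("w2")
pickle.dump((s,P,f["img"]),open("w2.pkl","wb"))
r=np.hypot(P[...,0]-.504,P[...,1]+.066)
b=P[(r<.09)&(P[...,2]>.009)&(P[...,2]<.02)]
print("bat",len(b),b.min(0),b.max(0))
n=P[(r<.1)&(P[...,2]>.11)&(P[...,2]<.27)]
print("held",len(n),n.min(0),n.max(0)) if len(n) else 0
for nm in("side","top"):
    g=manip.grab_frame(nm);C=cloud(g);r=np.hypot(C[...,0]-.504,C[...,1]+.066);
    b=C[(r<.09)&(C[...,2]>.009)&(C[...,2]<.02)];print(nm,"bat",len(b),b.min(0),b.max(0))
    for lo,hi in((.13,.17),(.17,.2)):
        n=C[(r<.07)&(C[...,2]>lo)&(C[...,2]<hi)];print(nm,lo,len(n),n.min(0) if len(n) else 0,n.max(0) if len(n) else 0)
    cv2.imwrite(f"pics/{nm}2.png",g["img"])
a=cv2.imread("pics/w2.png");b=cv2.imread("pics/side2.png")[150:390,230:550]
cv2.imwrite("pics/mix2.png",np.clip(1.5*np.hstack([cv2.resize(a,(400,300)),cv2.resize(b,(400,300))]),0,255).astype(np.uint8))
E
```

```text
time: 4.9
tool_pos: [0.6052, 0.1763, 0.2151]
tool_rot: [0.002, 0.126, 0.992, 0.001]
contact_force: [0.9, -0.1, -4.2]
gripper_width: 0.381
grasp_force: 60.7
time: 5.28
tool_pos: [0.5693, 0.0946, 0.211]
tool_rot: [-0.001, 0.126, 0.992, -0.0]
contact_force: [0.7, 0.2, -4.1]
gripper_width: 0.385
grasp_force: 60.8
time: 5.65
tool_pos: [0.5357, 0.0137, 0.2113]
tool_rot: [-0.001, 0.127, 0.992, 0.0]
contact_force: [-0.6, 0.1, -4.2]
gripper_width: 0.386
grasp_force: 61.1
time: 6.4
tool_pos: [0.5033, -0.0651, 0.2122]
tool_rot: [-0.0, 0.125, 0.992, 0.0]
contact_force: [0.0, 0.1, -3.4]
gripper_width: 0.384
grasp_force: 61.5
time 6.4 tcp [ 0.5033 -0.0651  0.2122] q [-1.000e-04  1.254e-01  9.921e-01  2.000e-04] cam [ 0.434 -0.047  0.355]
bat 7686 [ 0.43287195 -0.13498927  0.00954726] [0.54456395 0.0049696  0.01961343]
held 33302 [ 0.46236874 -0.11516864  0.14056808] [ 0.52525317 -0.01201392  0.26999899]
side bat 2101 [ 0.43457132 -0.13659159  0.0090195 ] [5.73382196e-01 3.01760381e-04 1.99754143e-02]
side 0.13 455 [ 0.46321571 -0.10799517  0.13031424] [ 0.54438702 -0.04769634  0.16999996]
side 0.17 652 [ 0.46723486 -0.10571974  0.17006256] [ 0.53974759 -0.03707811  0.19997589]
top bat 361 [ 0.46833156 -0.15103132  0.00903123] [0.55665315 0.00244679 0.01992143]
top 0.13 89 [ 0.46265079 -0.10534884  0.14147849] [ 0.4993187  -0.03321863  0.16994044]
top 0.17 338 [ 0.46490467 -0.10128879  0.17009429] [ 0.50831094 -0.03249809  0.19970644]
```

View pics/mix2.png

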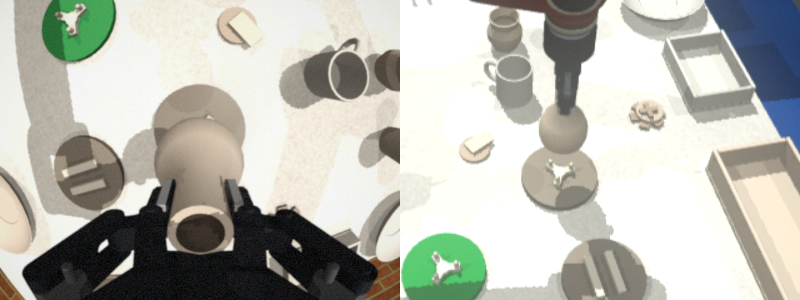

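The vase is held upright, with its belly centred at (0.5036, −0.066). The bat's centre is (0.5035, −0.0655), so they agree within 1 mm. I'll lower to just above the pins, then go in small steps.

```bash
J="python3 -m jog"
$J '[0,0,0.3,0,0,0,0,0,0.55,0,0,0,0,0,0.7,0,0,0,0,0,0.79,0,0,0,0,0,0.82,0,0,0,0,0,0.82,0,0,0,0,0,0.82,0,0,0]'
$J '[0,0,0.02,0,0,0,0,0,0.02,0,0,0,0,0,0.02,0,0,0]'
$J '[0,0,0.02,0,0,0,0,0,0.02,0,0,0,0,0,0.02,0,0,0]'
```

```text
time: 7.42
tool_pos: [0.5036, -0.0661, 0.1313]
tool_rot: [0.001, 0.126, 0.992, -0.0]
contact_force: [-0.6, 0.3, -4.1]
gripper_width: 0.383
grasp_force: 61.4
time: 7.8
tool_pos: [0.503, -0.0659, 0.1283]
tool_rot: [0.0, 0.126, 0.992, -0.0]
contact_force: [-0.2, 1.5, -4.6]
gripper_width: 0.386
grasp_force: 61.4
time: 8.18
tool_pos: [0.503, -0.0659, 0.1262]
tool_rot: [-0.0, 0.126, 0.992, -0.0]
contact_force: [-0.1, -1.5, -3.5]
gripper_width: 0.381
grasp_force: 61.4
```

```bash
J="python3 -m jog"
for i in 1; do $J '[0,0,0.015,0,0,0,0,0,0.015,0,0,0,0,0,0.015,0,0,0]'; done
$J '[0,0,0.01,0,0,0,0,0,0.01,0,0,0,0,0,0.01,0,0,0]'
```

```text
time: 8.55
tool_pos: [0.5029, -0.0659, 0.1248]
tool_rot: [-0.0, 0.126, 0.992, 0.0]
contact_force: [-0.4, -0.1, -3.8]
gripper_width: 0.383
grasp_force: 61.4
time: 8.93
tool_pos: [0.503, -0.0659, 0.1238]
tool_rot: [-0.0, 0.126, 0.992, -0.0]
contact_force: [-0.7, 0.5, -4.9]
gripper_width: 0.382
grasp_force: 61.4
```

```bash
J="python3 -m jog"
$J '[0,0,0.01,0,0,0,0,0,0.01,0,0,0,0,0,0.01,0,0,0]'
$J '[0,0,0.005,0,0,0,0,0,0.005,0,0,0,0,0,0.005,0,0,0]'
```

```text
time: 9.3
tool_pos: [0.5031, -0.066, 0.123]
tool_rot: [0.0, 0.126, 0.992, -0.0]
contact_force: [-0.9, -0.0, -3.9]
gripper_width: 0.386
grasp_force: 61.5
time: 9.68
tool_pos: [0.5032, -0.066, 0.1227]
tool_rot: [0.0, 0.126, 0.992, -0.0]
contact_force: [0.5, 0.3, -0.0]
gripper_width: 0.387
grasp_force: 61.7
```

The wrist force has gone to about 0, so the stilt bears the weight. Releasing.

```bash
J="python3 -m jog"
$J '[0,0,0,0,0,0,0,0,0,0,0,0,0,0,0,0,0,0,0,0,0,0,0,0]' 45
$J '[0,0,0,0,0,0,0,0,0,0,0,0,0,0,0,0,0,0,0,0,0,0,0,0,0,0,0,0,0,0]' 85
$J '[0,0,-0.2,0,0,0,0,0,-0.5,0,0,0,0,0,-0.9,0,0,0]'
$J '[0,0,-0.5,0,0,0,0,0,-0.9,0,0,0]'
$J '[0.3,0,0,0,0,0,0.8,0,0,0,0,0,1,0,0,0,0,0]'
$J '[0.5,0,0,0,0,0,1,0,0,0,0,0,1,0,0,0,0,0]'
python3 - <<'E'
from w import *
ims=[]
for nm in("side","top"):
    g=manip.grab_frame(nm);C=cloud(g);r=np.hypot(C[...,0]-.504,C[...,1]+.066)
    for lo,hi in((.05,.07),(.12,.15),(.15,.185)):
        n=C[(r<.06)&(C[...,2]>lo)&(C[...,2]<hi)]
        if len(n):print(nm,lo,len(n),n.min(0).round(3),n.max(0).round(3))
    I=g["img"];I=I[190:340,270:470] if nm=="side" else I[140:290,280:480];ims.append(cv2.resize(I,(400,300)))
cv2.imwrite("pics/end.png",np.clip(1.5*np.hstack(ims),0,255).astype(np.uint8))
E
```

```text
time: 10.18
tool_pos: [0.5031, -0.0659, 0.1224]
tool_rot: [0.0, 0.126, 0.992, -0.0]
contact_force: [-0.0, -1.3, 0.2]
gripper_width: 0.527
grasp_force: 0.0
time: 10.8
tool_pos: [0.503, -0.0659, 0.1223]
tool_rot: [-0.0, 0.126, 0.992, 0.0]
contact_force: [0.3, -0.3, -0.7]
gripper_width: 0.994
grasp_force: 0.0
time: 11.18
tool_pos: [0.5022, -0.0657, 0.2121]
tool_rot: [-0.001, 0.126, 0.992, 0.0]
contact_force: [0.6, -0.6, -0.2]
gripper_width: 0.996
grasp_force: 0.0
time: 11.42
tool_pos: [0.5032, -0.066, 0.3046]
tool_rot: [0.001, 0.126, 0.992, -0.0]
contact_force: [-0.1, 0.3, -0.3]
gripper_width: 0.99
grasp_force: 0.0
time: 11.8
tool_pos: [0.4047, -0.0404, 0.3025]
tool_rot: [0.0, 0.126, 0.992, -0.0]
contact_force: [-0.1, -0.2, -0.4]
gripper_width: 0.996
grasp_force: 0.0
time: 12.18
tool_pos: [0.3081, -0.0154, 0.3035]
tool_rot: [0.003, 0.126, 0.992, -0.0]
contact_force: [0.6, -0.1, 0.1]
gripper_width: 1.0
grasp_force: 0.0
side 0.05 188 [ 0.464 -0.11   0.05 ] [ 0.541 -0.059  0.07 ]
side 0.12 141 [ 0.487 -0.086  0.12 ] [ 0.521 -0.06   0.15 ]
side 0.15 254 [ 0.487 -0.087  0.15 ] [ 0.521 -0.05   0.175]
top 0.05 48 [ 0.462 -0.103  0.05 ] [ 0.544 -0.027  0.07 ]
top 0.12 38 [ 0.486 -0.082  0.121] [ 0.511 -0.05   0.15 ]
top 0.15 204 [ 0.486 -0.084  0.151] [ 0.52  -0.05   0.177]
```

View pics/end.png

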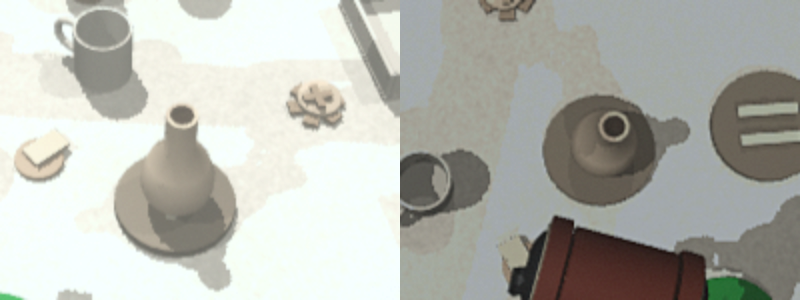

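The vase stands upright on the stilt. The neck centre is (0.504, −0.067), the same as the belly's, and the top is about 0.17 m high, as it should be.

```bash
python3 -c "
from plant import manip
print(manip.job_done())"
```

```text
the job is handed in; nothing more can be done
None
```

The bud vase is standing upright on the three stilt points, centred to within about 2 mm and released, and I handed the job in at about 12 s of the 38 s allowed; the hand-in gave no verdict.

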